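Shift the fitted stool rungs to the glue-up rack

TASK

Move the four stool rungs from the wooden comb rack into the empty steel U brackets of the aluminium glue-up rack, in the same left-to-right order, because each has been fitted to its own place in the stool. Lift each one straight up and carry it level so that both ends come clear together, and lay it down, without dropping it, with both tenons fully home in a pair of brackets. Leave the glue bottle, the mallet and the drill alone.

Things in the scene. Friction and masses are not known exactly. Their poses are not given: they have to be found in the camera images.
- rung_round_center (a point): Straight round rung, body 30 mm in diameter. Pale wood, about 0.1 kg, 280 mm long: body 180 mm, and a round tenon 18 mm thick and 50 mm long at each end. The point is its centre, half-way along, on the axis; x runs along the rung. Starts in a notch of comb_rack.
- rung_swell_center (a point): Cigar-shaped round rung, body 38 mm in diameter over the middle 24 mm, tapering to 24 mm at its shoulders. Pale wood, about 0.1 kg, 280 mm long: body 180 mm, and a round tenon 18 mm thick and 50 mm long at each end. The point is its centre, half-way along, on the axis; x runs along the rung. Starts in a notch of comb_rack.
- rung_flat_center (a point): Flat slat-like rung, body 42 mm wide and 22 mm thick, lying flat. Pale wood, about 0.1 kg, 280 mm long: body 180 mm, and a round tenon 18 mm thick and 50 mm long at each end. The point is its centre, half-way along, on the axis; x runs along the rung. Starts in a notch of comb_rack.
- rung_bead_center (a point): Thin round rung, body 24 mm in diameter, with a turned collar 36 mm in diameter and 12 mm long at 50 mm either side of its centre (22 mm long with the coves beside it); the middle 78 mm is plain. Pale wood, about 0.1 kg, 280 mm long: body 180 mm, and a round tenon 18 mm thick and 50 mm long at each end. The point is its centre, half-way along, on the axis; x runs along the rung. Starts in a notch of comb_rack.
- comb_rack: Fixed wooden rack of the rungs, left or right of glue_rack: cheeks 18 mm thick, 364 long, 117 high at x = -115 and 115 mm; base board 12 mm thick. Origin: centre of underside, on the bench. Row along y (left), rungs along x (away from the robot). Notches at y = -135, -45, 45, 135 mm, floor 85 mm up and 22 wide, flaring to 56 at the top; rung axes rest 94 mm up.
- glue_rack: Fixed empty target rack: aluminium rails at x = -117 and 117 mm, 30 wide, 66 high; cross bars at y = -150 and 150, 36 high. Origin: centre of underside, on the bench. Row along y (left), rungs along x (away from the robot). Pairs of dark steel U brackets at y = -135, -45, 45, 135 mm, inside 22 mm wide, flaring to 56 at the top, 104 up. Home: rung centre at x = 0 (20 mm either way), axis 79 mm up.
- glue_bottle: Bystander: white glue bottle, 64 mm in diameter, 150 mm tall. Origin: centre of its underside.
- mallet: Bystander: wooden joiner's mallet lying on the bench, head 120 x 70 x 50 mm, handle 26 mm in diameter reaching 230 mm from the head's centre along its y. Origin: underside of the head's centre.
- drill: Bystander: cordless drill standing on its battery (75 x 120 mm), 204 mm tall, chuck pointing along its y. Origin: centre of its underside.

How it is judged:
By the outcome, as a careful person would: the job done as asked, in the order asked, and still so for the second after the job is handed in, with the robot touching nothing.
It also fails if it takes over 109 s, if anything falls off the work surface, if the arm or the gripper's body presses on something with over 40 N, if the wrist force passes 120 N, or if a joint passes its speed limit or range.

ROBOT

A 6-joint arm with a two-finger parallel gripper is mounted at the origin on the work surface. World frame = base frame: x ahead of the robot, y to its left, z up, the work surface at z = 0. Lengths are in m, angles in rad, forces in N, time in s.
With the tool pointing down it reaches from about 0.3 to 0.875 m from the base axis. Payload 4.2 kg.
Tool frame: the origin (TCP) lies at the centre of the arm's flange, where the gripper is bolted on; the fingertips stand 173 mm ahead of it and the grasp point (between the pads) lies 155 mm ahead of it; z points along the fingers, y is the line along which they close (so a half turn about z gives the same grasp; the last joint's range is limited). The gripper opens to 85 mm and grips with 20 to 120 N. Pads are 22 mm wide; open, the fingers measure 114 mm over their backs; the gripper's body (76 mm by 85 mm) begins 54 mm behind the grasp point. The pads swing forward as they close: fully open they stand 13 mm farther back than shut.
Start: joints at [-1.36, 0.32, 1.565, -0, 1.257, -0.02], TCP at [0.132, -0.56, 0.405] pointing down, gripper open.
Joint ranges: [-3.11, 3.11], [-0.84, 2.01], [0.21, 2.61], [-1.34, 4.49], [0.05, 2.63], [-2.56, 2.56]. Speed limits (rad/s): [2.57, 2.57, 3.14, 3.14, 3.14, 3.14].

INTERFACE

Orientations are given as a unit quaternion [w, x, y, z].
In Python, from cell import read_state, capture, get_calibration, close_job gives the robot as it stands. The module is installed in compiled form; this text tells all that it offers.
- The arm moves only by the tool send_rows, never from a script. Its argument "motion" is a list that holds one entry, the list of rows, each a list of 7 numbers: the shift along the tool's x, y, z in units of 30 mm (1.0 is 30 mm), then the turn, a rotation vector about the tool's x, y, z in units of 6 degrees (1.0 is 6 degrees), then the closure, from 0 (fully open) to 1 (shut). A call has 1 to 12 rows; each row is the pose to reach, as a shift and turn from the pose commanded when the call began, along the tool's axes at that moment; what a row does not reach only later rows make up. A row lasts 1/8 s, in which the tool goes at most 62.5 mm and 10.7 degrees, less where a joint would pass 70% of its speed; a pose out of reach is approached as far as the arm can. A call with a gripper value outside its range is refused whole. The fingers move at their own pace and stop on an object; "squeeze" is the grip in N (left out, the last holds). Time passes only in rows, so rows that repeat a pose let the fingers close. It gives the time, the measured TCP pose, the force, the opening and the grip force at its end, in the units of the state.
- read_state(): the state, without advancing time (a new reading comes with each control period).
- capture(name): name is "scene" or "side" or "wrist"; returns (picture, depth): 400x640x3 uint8, blue, green, red; 400x640 float32, m along the optical axis (not along the pixel's ray), 0 where there is no reading.
- get_calibration(name): a dict with "intrinsics" (3x3 intrinsics, pixels), "position" and "rotation" of the camera in the world; the wrist camera has in their place "T_tool_cam" (4x4, takes a point from camera to tool coordinates, whose origin is the TCP and whose axes are the flange's). Camera axes: x right, y up, looking along -z (the intrinsics and any distortion apply to the point x, -y, -z); pixel columns grow to the right and rows downward; lengths in m; the calibration is good to about 2 mm. A picture is of the moment at which its call begins: read the wrist's pose just before it. get_calibration takes no time and is no camera call.
- close_job(): hands the job in; it is judged then, once.
The state is a dict: "clock": time; "joint_positions": joint angles; "joint_velocities": joint speeds; "joint_torque": joint torques, N m; "ee_pos": TCP position; "tool_rot": TCP orientation; "wrist_force": force on the tool from outside, world axes, zero at the start; "torque": the same for the moment, N m; "opening": finger opening in m; "finger_force": force on a finger pad.
Only numpy, scipy, OpenCV 4.12 (cv2) and the standard library are available. Lean on these libraries where they do the work, as an engineer would, in place of code of your own. Each camera call takes 0.05 s, during which the arm holds its last target. There are 200 camera calls.

## Working session

There is one attempt and no reset: what is moved stays moved. The work goes in short steps, Python scripts to look and compute and a tool call to move; the robot and the scene stay as the last step left them, time stands still between calls to the robot, and variables do not carry over. Pictures are saved under pics/ and viewed, at most 14 in all, crops included, and the job is handed in when it is done.

Besides the shell and the picture viewer there is one more tool, called after ">>>" as name([rows], argument=value, ...), one row to a line, values as JSON. send_rows: Moves the arm, as the interface text tells. Its arguments: {"type":"object","properties":{"motion":{"type":"array"},"squeeze":{"type":"number"}},"required":["motion"]}

```bash
mkdir -p pics; cat > h.py <<'E'
import numpy as np, cv2
from cell import read_state, capture, get_calibration, close_job
from scipy.spatial.transform import Rotation as R
def quat(q): return R.from_quat([q[1],q[2],q[3],q[0]]).as_matrix()
def campose(n, st=None):
    c=get_calibration(n); K=np.array(c["intrinsics"])
    if n=="wrist":
        T=np.array(c["T_tool_cam"]); st=st or read_state(); Rt=quat(st["tool_rot"])
        return K,Rt@T[:3,:3],Rt@T[:3,3]+np.array(st["ee_pos"])
    r=np.array(c["rotation"]); 
    if r.shape!=(3,3): r=quat(r)
    return K,r,np.array(c["position"])
def cloud(n):
    st=read_state(); P=campose(n,st); im,d=capture(n); K,r,p=P
    v,u=np.mgrid[:400,:640]
    X=(u-K[0,2])/K[0,0]*d; Y=-(v-K[1,2])/K[1,1]*d
    W=np.stack([X,Y,-d],-1)@r.T+p; W[d==0]=np.nan
    return im,W,P
E
python3 - <<'E'
from h import *
print(read_state())
for n in("scene","side","wrist"):
    c=get_calibration(n); print(n,{k:np.round(v,3).tolist() if not isinstance(v,str) else v for k,v in c.items()})
    im,d=capture(n); cv2.imwrite(f"pics/{n}0.png",im)
E
```

```text
{'clock': 0.0, 'joint_positions': array([-1.35999711e+00,  3.20320981e-01,  1.56566437e+00, -1.17984880e-05,
        1.25741943e+00, -1.99896031e-02]), 'joint_velocities': array([-0.00248944,  0.00035866, -0.00063002, -0.00166994, -0.0009588 ,
        0.00046209]), 'joint_torque': array([ 8.26476498e-04, -4.15509295e+01, -2.34160584e+01,  9.15660576e-05,
        8.37869971e-03, -5.37891864e-06]), 'ee_pos': array([ 0.13149995, -0.55959595,  0.40387097]), 'tool_rot': array([-9.01411445e-04,  9.93348832e-01,  1.15140246e-01, -9.18967783e-05]), 'wrist_force': array([ 0.14320581, -0.06691395,  0.08812506]), 'torque': array([0.02404476, 0.02924563, 0.03027801]), 'finger_force': 0.0, 'opening': 0.08543516138142548}
scene {'intrinsics': [[379.51, 0.0, 326.763], [0.0, 379.51, 194.441], [0.0, 0.0, 1.0]], 'position': [1.164, 0.528, 0.996], 'rotation': [0.351, 0.134, 0.307, 0.875]}
side {'intrinsics': [[469.645, 0.0, 318.695], [0.0, 469.645, 203.017], [0.0, 0.0, 1.0]], 'position': [0.002, -1.087, 1.329], 'rotation': [0.895, 0.364, -0.105, -0.236]}
wrist {'intrinsics': [[275.653, 0.0, 318.067], [0.0, 275.653, 199.058], [0.0, 0.0, 1.0]], 'T_tool_cam': [[0.001, 0.962, 0.274, 0.07], [1.0, -0.001, 0.001, -0.0], [0.001, 0.274, -0.962, 0.03], [0.0, 0.0, 0.0, 1.0]]}
```

View pics/scene0.png

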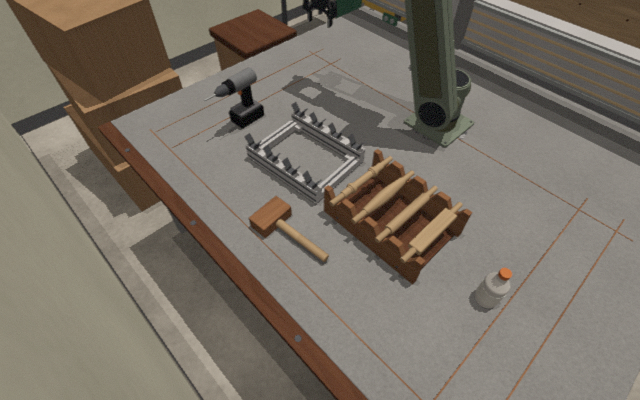

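View pics/side0.png

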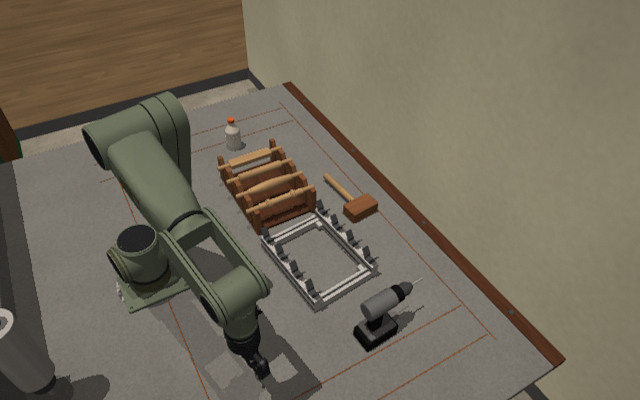

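The scene picture shows the comb rack with four rungs (pixels about (362,180), (385,195), (408,215), (433,235); the rightmost is the flat one) and the empty glue rack around (305,155). The side view agrees. The comb rack is to the robot's left.

```bash
python3 - <<'E'
from h import *
for n in("scene","side"):
    im,W,P=cloud(n); hsv=cv2.cvtColor(im,cv2.COLOR_BGR2HSV); z=W[...,2]
    reg=(z>0.06)&(z<0.14)&(W[...,0]>0.2)&(W[...,0]<0.85)&(np.abs(W[...,1])<0.6)
    for nm,m in(("pale",(hsv[...,0]>14)&(hsv[...,0]<28)&(hsv[...,1]>60)&(hsv[...,2]>110)&reg&(z>0.085)),("wood",(hsv[...,0]<14)&(hsv[...,1]>90)&reg),("steel",(hsv[...,1]<50)&reg&(z>0.055))):
        k,l,s,c=cv2.connectedComponentsWithStats(m.astype(np.uint8))
        for i in range(1,k):
            if s[i,4]<25: continue
            p=W[l==i]; xy=p[:,:2].astype(np.float32)
            r=cv2.minAreaRect(xy)
            print(n,nm,s[i,4],c[i].round(),"rect",np.round(r[0],3),np.round(r[1],3),round(r[2],1),"z",p[:,2].min().round(3),p[:,2].max().round(3))
E
```

```text
scene pale 485 [361. 180.] rect [0.516 0.047] [0.031 0.282] 89.7 z 0.087 0.113
scene pale 627 [383. 196.] rect [0.516 0.137] [0.278 0.035] 0.7 z 0.087 0.116
scene pale 644 [406. 213.] rect [0.515 0.227] [0.281 0.029] 0.6 z 0.086 0.112
scene pale 970 [432. 231.] rect [0.513 0.316] [0.28  0.043] 0.3 z 0.086 0.11
scene wood 90 [378. 156.] rect [0.404 0.014] [0.032 0.021] 82.3 z 0.062 0.12
scene wood 206 [394. 170.] rect [0.405 0.083] [0.075 0.022] 88.8 z 0.061 0.119
scene wood 216 [417. 185.] rect [0.404 0.176] [0.071 0.022] 89.3 z 0.062 0.121
scene wood 94 [329. 193.] rect [0.634 0.016] [0.033 0.022] 87.8 z 0.064 0.118
scene wood 233 [441. 201.] rect [0.403 0.267] [0.022 0.07 ] 0.7 z 0.06 0.12
scene wood 234 [346. 208.] rect [0.633 0.083] [0.081 0.021] 88.8 z 0.06 0.122
scene wood 147 [463. 216.] rect [0.402 0.342] [0.039 0.022] 89.8 z 0.06 0.12
scene wood 269 [368. 226.] rect [0.633 0.175] [0.078 0.021] 89.2 z 0.06 0.121
scene wood 293 [393. 246.] rect [0.633 0.265] [0.021 0.08 ] 0.7 z 0.061 0.121
scene wood 178 [415. 264.] rect [0.632 0.344] [0.021 0.039] 2.0 z 0.06 0.12
scene steel 
[... 991 characters left out ...]
.12
side wood 120 [301. 180.] rect [0.627 0.102] [0.027 0.091] 0.2 z 0.061 0.121
side wood 115 [236. 186.] rect [0.397 0.193] [0.086 0.05 ] 67.6 z 0.061 0.123
side wood 114 [311. 195.] rect [0.624 0.021] [0.056 0.034] 78.6 z 0.06 0.122
side wood 117 [246. 201.] rect [0.406 0.099] [0.037 0.086] 1.3 z 0.064 0.12
side wood 115 [256. 217.] rect [0.401 0.018] [0.056 0.037] 74.5 z 0.06 0.12
side steel 210 [232. 132.] rect [0.516 0.51 ] [0.045 0.064] 77.2 z 0.06 0.133
side steel 770 [346. 235.] rect [ 0.641 -0.202] [0.034 0.335] 5.6 z 0.06 0.11
side steel 863 [290. 266.] rect [ 0.408 -0.226] [0.033 0.332] 5.7 z 0.06 0.109
side steel 259 [376. 327.] rect [ 0.538 -0.549] [0.098 0.067] 3.1 z 0.06 0.14
```

```bash
cat >> h.py <<'E'
def go(x,y,z,yaw):
    """print shift (units) and turn (units) to TCP target, tool down, tool x at yaw deg"""
    st=read_state(); Rt=quat(st["tool_rot"]); d=np.array([x,y,z])-st["ee_pos"]
    a=np.radians(yaw); T=np.array([[np.cos(a),np.sin(a),0],[np.sin(a),-np.cos(a),0],[0,0,-1]])
    w=R.from_matrix(Rt.T@T).as_rotvec(degrees=True)
    print("shift",np.round(Rt.T@d/.03,2),"turn",np.round(w/6,2),"t",st["clock"],"q",np.round(st["joint_positions"],2),"F",np.round(st["wrist_force"],1),"op",round(st["opening"],4))
E
python3 -c "
from h import *
go(.53,-.213,.42,5.5)"
```

```text
shift [15.57 -8.21 -0.52] turn [-0.01 -0.    1.29] t 0.25 q [-1.36  0.32  1.57  0.    1.26 -0.02] F [ 0.5 -0.3  0.2] op 0.0851
```

>>> send_rows([
  [[1.5, -0.8, -0.05, 0, 0, 0.15, 0.3], [3, -1.6, -0.1, 0, 0, 0.3, 0.3], [4.5, -2.4, -0.15, 0, 0, 0.45, 0.3], [6, -3.2, -0.2, 0, 0, 0.6, 0.3], [7.5, -4, -0.25, 0, 0, 0.75, 0.3], [9, -4.8, -0.3, 0, 0, 0.9, 0.3], [10.5, -5.6, -0.35, 0, 0, 1.05, 0.3], [12, -6.4, -0.4, 0, 0, 1.2, 0.3], [13.5, -7.2, -0.45, 0, 0, 1.29, 0.3], [15, -8, -0.5, 0, 0, 1.29, 0.3], [15.57, -8.2, -0.5, 0, 0, 1.29, 0.3], [15.57, -8.2, -0.5, 0, 0, 1.29, 0.3]],
])

```text
clock: 1.75
ee_pos: [0.5304, -0.2131, 0.4192]
tool_rot: [0.0, 0.999, 0.049, -0.001]
wrist_force: [-0.7, 0.5, 0.5]
opening: 0.0596
finger_force: 0.0
```

```bash
python3 - <<'E'
from h import *
im,W,P=cloud("wrist"); cv2.imwrite("pics/w1.png",im); np.save("w1.npy",W)
go(.515,.181,.42,.6)
E
```

```text
shift [  0.78 -13.15  -0.03] turn [0.   0.01 0.82] t 1.8 q [-0.4   0.31  1.55 -0.    1.29  1.07] F [-0.6 -0.6 -0.4] op 0.0597
```

View pics/w1.png

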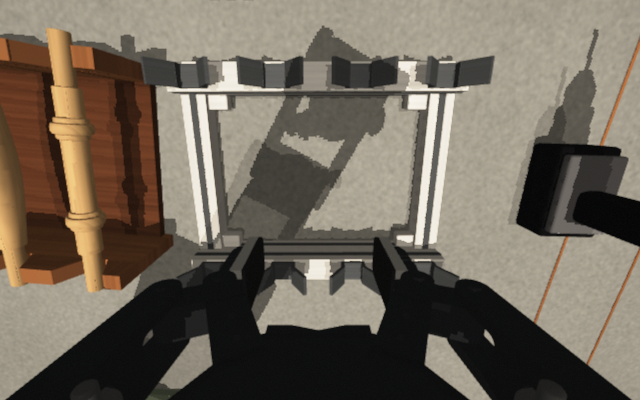

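The wrist view shows the far bracket row at v≈70 (pairs near u=176, 270, 366, 461), the near row part hidden by the fingers, and the bead rung as the rightmost of the comb (75,150).

```bash
python3 - <<'E'
from h import *
W=np.load("w1.npy"); im=cv2.imread("pics/w1.png"); z=W[...,2]
m=(z>.092)&(z<.12)&(W[...,1]<-.0)&(W[...,0]>.36)&(im.max(2)<110)
k,l,s,c=cv2.connectedComponentsWithStats(m.astype(np.uint8))
for i in range(1,k):
    if s[i,4]>15:
        p=W[l==i]; print(s[i,:5],p.mean(0).round(4),p.min(0).round(3),p.max(0).round(3))
# rail tops
m=(z>.055)&(z<.075)&(W[...,1]<-.03)&(W[...,0]>.38)&(W[...,0]<.7)
k,l,s,c=cv2.connectedComponentsWithStats(m.astype(np.uint8))
for i in range(1,k):
    if s[i,4]>80: 
        p=W[l==i]; r=cv2.minAreaRect(p[:,:2].astype(np.float32)); print("rail",s[i,4],np.round(r[0],4),np.round(r[1],3),r[2])
# cross bars z 36
m=(z>.028)&(z<.042)&(im.min(2)>120)
k,l,s,c=cv2.connectedComponentsWithStats(m.astype(np.uint8))
for i in range(1,k):
    if s[i,4]>200: 
        p=W[l==i]; r=cv2.minAreaRect(p[:,:2].astype(np.float32)); print("bar",s[i,4],np.round(r[0],4),np.round(r[1],3),r[2],p.mean(0).round(4))
E
```

```text
[ 92  48  23  26 407] [ 0.6329 -0.001   0.1054] [ 0.624 -0.002  0.092] [ 0.642 -0.     0.119]
[140  57  25  29 535] [ 0.6291 -0.0421  0.0996] [ 0.616 -0.049  0.092] [ 0.641 -0.033  0.107]
[199  57  11  29 235] [ 0.6337 -0.0932  0.1016] [ 0.622 -0.099  0.092] [ 0.646 -0.084  0.107]
[236  57  19  29 409] [ 0.6381 -0.1312  0.0998] [ 0.626 -0.139  0.092] [ 0.65  -0.123  0.107]
[291  56  13  30 325] [ 0.643  -0.1813  0.1003] [ 0.631 -0.188  0.092] [ 0.655 -0.174  0.106]
[332  56  13  30 341] [ 0.6467 -0.2201  0.1003] [ 0.634 -0.228  0.092] [ 0.659 -0.213  0.106]
[381  56  18  30 416] [ 0.6518 -0.27    0.0996] [ 0.639 -0.277  0.092] [ 0.664 -0.262  0.107]
[425  56  11  30 238] [ 0.6553 -0.3083  0.1015] [ 0.644 -0.317  0.092] [ 0.668 -0.303  0.106]
[471  56  23  29 479] [ 0.6609 -0.3592  0.0992] [ 0.649 -0.366  0.092] [ 0.673 -0.353  0.106]
[ 594  197   46   44 1106] [ 0.5329 -0.5329  0.1066] [ 0.509 -0.552  0.092] [ 0.551 -0.528  0.12 ]
[119 265  17  24 229] [ 0.4045 -0.0023  0.1056] [ 0.395 -0.004  0.092] [ 0.413 -0.     0.118]
[176 272  18  16 171] [ 0.401  -0.0662  0.098 ] [ 0.389 -0.07
[... 609 characters left out ...]
5632038116455
rail 485 [ 0.4023 -0.0823] [0.023 0.045] 5.883366107940674
rail 2103 [ 0.4125 -0.2247] [0.031 0.142] 5.756197929382324
rail 461 [ 0.4307 -0.3656] [0.023 0.044] 4.8311052322387695
bar 1187 [ 0.5154 -0.0535] [0.198 0.012] 5.659341335296631 [ 0.5251 -0.0526  0.0367]
bar 1327 [ 0.5218 -0.0716] [0.189 0.013] 5.732716083526611 [ 0.5314 -0.0705  0.0368]
bar 308 [ 0.6091 -0.0806] [0.017 0.024] 6.049212455749512 [ 0.6093 -0.0808  0.0308]
bar 303 [ 0.6335 -0.325 ] [0.018 0.023] 5.707355976104736 [ 0.6336 -0.3247  0.0303]
bar 1419 [ 0.5432 -0.3521] [0.202 0.012] 5.630616664886475 [ 0.5517 -0.3507  0.0361]
bar 1381 [ 0.5446 -0.3705] [0.202 0.013] 5.810239791870117 [ 0.5529 -0.3696  0.0363]
```

>>> send_rows([
  [[0, -1.2, 0, 0, 0, 0.1, 0.3], [0.1, -2.6, 0, 0, 0, 0.2, 0.3], [0.2, -4, 0, 0, 0, 0.3, 0.3], [0.3, -5.4, 0, 0, 0, 0.4, 0.3], [0.4, -6.8, 0, 0, 0, 0.5, 0.3], [0.5, -8.2, 0, 0, 0, 0.6, 0.3], [0.6, -9.6, 0, 0, 0, 0.7, 0.3], [0.7, -11, 0, 0, 0, 0.8, 0.3], [0.8, -12.4, 0, 0, 0, 0.82, 0.3], [0.8, -13.1, 0, 0, 0, 0.82, 0.3], [0.8, -13.1, 0, 0, 0, 0.82, 0.3]],
])

```text
clock: 3.18
ee_pos: [0.516, 0.1795, 0.4197]
tool_rot: [0.0, 1.0, 0.005, -0.0]
wrist_force: [-0.5, -0.4, -1.3]
opening: 0.0599
finger_force: 0.0
```

```bash
python3 - <<'E'
from h import *
im,W,P=cloud("wrist"); cv2.imwrite("pics/w2.png",im); z=W[...,2]
hsv=cv2.cvtColor(im,cv2.COLOR_BGR2HSV)
m=(hsv[...,0]>13)&(hsv[...,0]<28)&(hsv[...,1]>50)&(hsv[...,2]>100)&(z>.09)&(z<.13)
k,l,s,c=cv2.connectedComponentsWithStats(m.astype(np.uint8))
for i in range(1,k):
    if s[i,4]>150:
        p=W[l==i]; q=p[:,:2].astype(np.float32); r=cv2.minAreaRect(q)
        print(s[i,4],c[i].round(),np.round(r[0],4),np.round(r[1],3),round(r[2],1),"x",p[:,0].min().round(4),p[:,0].max().round(4),"z95",np.percentile(p[:,2],97).round(4))
        for xx in(.45,.48,.515,.55,.58,.63):
            a=p[abs(p[:,0]-xx)<.006]
            if len(a)>10: print("  ",xx,((a[:,1].min()+a[:,1].max())/2).round(4),np.ptp(a[:,1]).round(3),a[:,2].max().round(3))
E
```

```text
5347 [445. 159.] [0.5288 0.0468] [0.256 0.033] 0.8 x 0.401 0.6568 z95 0.1111
   0.45 0.0455 0.022 0.108
   0.48 0.0459 0.028 0.11
   0.515 0.0464 0.023 0.107
   0.55 0.0466 0.023 0.108
   0.58 0.0463 0.028 0.11
   0.63 0.0468 0.018 0.105
7894 [190. 169.] [0.523  0.3148] [0.26  0.043] 0.7 x 0.393 0.6527 z95 0.1068
   0.45 0.3145 0.041 0.107
   0.48 0.3147 0.042 0.108
   0.515 0.3146 0.041 0.108
   0.55 0.3151 0.042 0.108
   0.58 0.3149 0.041 0.108
   0.63 0.318 0.022 0.105
5877 [275. 171.] [0.5141 0.2255] [0.28  0.029] 0.4 x 0.374 0.6541 z95 0.1099
   0.45 0.225 0.028 0.11
   0.48 0.2253 0.029 0.111
   0.515 0.2254 0.029 0.111
   0.55 0.2257 0.029 0.111
   0.58 0.2255 0.028 0.111
   0.63 0.2263 0.018 0.105
6148 [359. 172.] [0.515  0.1358] [0.28  0.036] 1.1 x 0.3748 0.6551 z95 0.113
   0.45 0.1359 0.027 0.11
   0.48 0.1359 0.032 0.113
   0.515 0.1364 0.035 0.115
   0.55 0.136 0.033 0.113
   0.58 0.1365 0.028 0.111
   0.63 0.1363 0.018 0.105
```

View pics/w2.png

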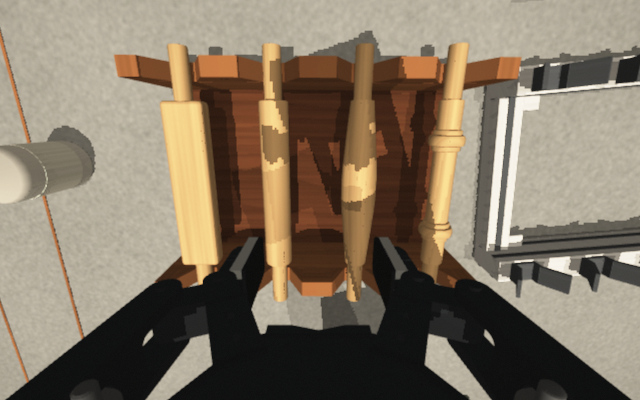

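The view shows the rungs left to right: flat (190,169), round (275,171), swell (359,172), bead (445,159). Going for the flat one.

>>> send_rows([
  [[0, -1, 0.4, 0, 0, 0, 0.25], [0, -2.2, 1, 0, 0, 0, 0.25], [0, -3.4, 1.7, 0, 0, 0, 0.25], [-0.05, -4.3, 2.5, 0, 0, 0, 0.25], [-0.05, -4.5, 3, 0, 0, 0, 0.25], [-0.05, -4.5, 3.7, 0, 0, 0, 0.25], [-0.05, -4.5, 4.5, 0, 0, 0, 0.25], [-0.05, -4.5, 5.2, 0, 0, 0, 0.25], [-0.05, -4.5, 5.65, 0, 0, 0, 0.25], [-0.05, -4.5, 5.65, 0, 0, 0, 0.25]],
], squeeze=50)

```text
clock: 4.47
ee_pos: [0.5137, 0.3139, 0.2495]
tool_rot: [0.001, 1.0, 0.004, -0.001]
wrist_force: [0.4, -0.8, 0.3]
opening: 0.0643
finger_force: 0.0
```

>>> send_rows([
  [[0, 0, 0, 0, 0, 0, 0.45], [0, 0, 0, 0, 0, 0, 0.6], [0, 0, 0, 0, 0, 0, 0.8], [0, 0, 0, 0, 0, 0, 0.8], [0, 0, 0, 0, 0, 0, 0.8]],
])

```text
clock: 5.1
ee_pos: [0.5139, 0.3151, 0.2514]
tool_rot: [-0.0, 1.0, 0.005, 0.001]
wrist_force: [-0.4, -2.4, 6.9]
opening: 0.041
finger_force: 51.1
```

>>> send_rows([
  [[0, 0, -0.2, 0, 0, 0, 0.8], [0, 0, -0.6, 0, 0, 0, 0.8], [0, 0, -1.1, 0, 0, 0, 0.8], [0, 0, -1.6, 0, 0, 0, 0.8], [0, 0, -2.1, 0, 0, 0, 0.8], [0, 0, -2.6, 0, 0, 0, 0.8], [0, 0, -3, 0, 0, 0, 0.8], [0, 0, -3, 0, 0, 0, 0.8]],
])

```text
clock: 6.1
ee_pos: [0.5137, 0.3152, 0.3414]
tool_rot: [-0.001, 1.0, 0.005, 0.001]
wrist_force: [-0.7, -0.1, -1.4]
opening: 0.041
finger_force: 50.7
```

```bash
python3 - <<'E'
from h import *
st=read_state(); print(st["finger_force"],st["torque"].round(2))
go(.515,-.0783,.34,5.8)
im,W,P=cloud("wrist"); cv2.imwrite("pics/w3.png",im)
E
```

```text
50.67429006099701 [-0.04  0.01  0.01]
shift [-0.08 13.12  0.03] turn [-0.01 -0.02 -0.87] t 6.1 q [ 0.53  0.41  1.6  -0.    1.14  2.09] F [-0.7 -0.1 -1.4] op 0.041
```

View pics/w3.png

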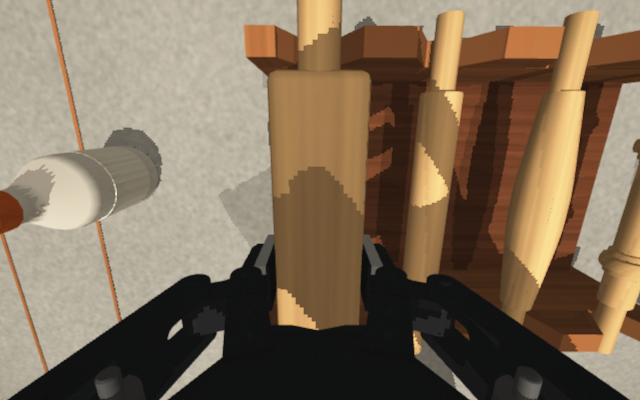

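The flat rung is held square and centred between the pads (u≈318), lifted clear of the comb.

>>> send_rows([
  [[0, 0.6, 0, 0, 0, 0, 0.8], [0, 1.7, 0, 0, 0, -0.1, 0.8], [0, 3, 0, 0, 0, -0.2, 0.8], [0, 4.3, 0, 0, 0, -0.3, 0.8], [0, 5.6, 0, 0, 0, -0.4, 0.8], [0, 6.9, 0, 0, 0, -0.5, 0.8], [0, 8.2, 0, 0, 0, -0.6, 0.8], [0, 9.5, 0, 0, 0, -0.7, 0.8], [0, 10.8, 0, 0, 0, -0.8, 0.8], [-0.05, 12, 0, 0, 0, -0.87, 0.8], [-0.08, 12.9, 0, 0, 0, -0.87, 0.8], [-0.08, 13.1, 0, 0, 0, -0.87, 0.8]],
])

```text
clock: 7.65
ee_pos: [0.5141, -0.0799, 0.3396]
tool_rot: [0.0, 0.999, 0.049, -0.001]
wrist_force: [-0.5, 1.1, -1.6]
opening: 0.0415
finger_force: 50.8
```

```bash
python3 - <<'E'
from h import *
im,W,P=cloud("wrist"); cv2.imwrite("pics/w4.png",im)
go(.515,-.0783,.236,5.8)
m=(W[...,2]>.092)&(W[...,2]<.12)&(im.max(2)<110)&(W[...,0]>.6)&(W[...,0]<.69)
k,l,s,c=cv2.connectedComponentsWithStats(m.astype(np.uint8))
for i in range(1,k):
    if s[i,4]>80: print(c[i].round(),W[l==i].mean(0).round(4))
hsv=cv2.cvtColor(im,cv2.COLOR_BGR2HSV); z=W[...,2]
p=W[(z>.16)&(z<.22)&(hsv[...,1]>50)&(hsv[...,2]>60)]
for a,b in((.54,.56),(.57,.59),(.615,.65)):
    q=p[(p[:,0]>a)&(p[:,0]<b)]; print(a,len(q),q[:,1].min(),q[:,1].max(),q[:,2].max()) if len(q) else 0
print(p[:,0].max())
E
```

```text
shift [ 0.03 -0.04  3.46] turn [ 0.    0.01 -0.02] t 7.7 q [-0.18  0.29  1.79 -0.    1.07  1.3 ] F [ 0.7 -0.1 -1.4] op 0.0413
[69. 33.] [0.6216 0.0978 0.1031]
[166.  37.] [0.6274 0.0375 0.095 ]
[208.  36.] [0.6292 0.005  0.1051]
[279.  45.] [ 0.6292 -0.0413  0.1002]
[353.  45.] [ 0.6342 -0.0913  0.1   ]
[410.  45.] [ 0.6377 -0.1295  0.1012]
[484.  45.] [ 0.6434 -0.18    0.0993]
[541.  45.] [ 0.6458 -0.216   0.1033]
[615.  45.] [ 0.6522 -0.2695  0.099 ]
0.54 4084 -0.09824786573505406 -0.05487198544264171 0.19564975687639902
0.57 5056 -0.09522881935940598 -0.051528710222515685 0.1955736509670432
0.615 1562 -0.07910804803630853 -0.05990663086533156 0.19330255774504898
0.6299309136604919
```

View pics/w4.png

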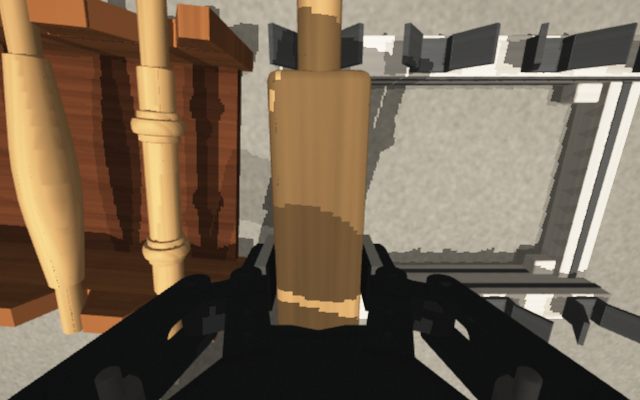

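The flat rung's tenon (u≈319) sits centred over the leftmost bracket pair (wings at u 279 and 353). Lowering.

>>> send_rows([
  [[0, 0, 0.6, 0, 0, 0, 0.8], [0, -0.04, 1.3, 0, 0, 0, 0.8], [0, -0.04, 2, 0, 0, 0, 0.8], [0, -0.04, 2.5, 0, 0, 0, 0.8], [0, -0.04, 2.8, 0, 0, 0, 0.8], [0, -0.04, 3.05, 0, 0, 0, 0.8], [0, -0.04, 3.25, 0, 0, 0, 0.8], [0, -0.04, 3.35, 0, 0, 0, 0.8], [0, -0.04, 3.43, 0, 0, 0, 0.8], [0, -0.04, 3.43, 0, 0, 0, 0.8]],
])

```text
clock: 8.95
ee_pos: [0.5148, -0.0768, 0.2373]
tool_rot: [0.0, 0.999, 0.05, 0.0]
wrist_force: [-0.9, -0.1, -1.7]
opening: 0.0414
finger_force: 50.9
```

>>> send_rows([
  [[0, 0, 0.04, 0, 0, 0, 0.8], [0, 0, 0.08, 0, 0, 0, 0.8], [0, 0, 0.08, 0, 0, 0, 0.8]],
])

```text
clock: 9.32
ee_pos: [0.5149, -0.0768, 0.2364]
tool_rot: [0.0, 0.999, 0.05, 0.001]
wrist_force: [-2.4, 0.6, 9.6]
opening: 0.0413
finger_force: 52.2
```

>>> send_rows([
  [[0, 0, 0.04, 0, 0, 0, 0.5], [0, 0, 0.04, 0, 0, 0, 0.4], [0, 0, 0.04, 0, 0, 0, 0.25], [0, 0, 0.04, 0, 0, 0, 0.25], [0, 0, -0.4, 0, 0, 0, 0.25], [0, 0, -1.2, 0, 0, 0, 0.25], [0, 0, -2.2, 0, 0, 0, 0.25], [0, 0, -3.2, 0, 0, 0, 0.25], [0, 0, -4.2, 0, 0, 0, 0.25], [0, 0, -4.5, 0, 0, 0, 0.25], [0, 0, -4.5, 0, 0, 0, 0.25]],
])

```text
clock: 10.7
ee_pos: [0.5147, -0.0767, 0.3702]
tool_rot: [0.0, 0.999, 0.05, 0.0]
wrist_force: [-0.1, 0.1, -0.3]
opening: 0.064
finger_force: 0.0
```

```bash
cat > chk.py <<'E'
from h import *
import sys
im,W,P=cloud("wrist"); cv2.imwrite(sys.argv[1],im); z=W[...,2]
hsv=cv2.cvtColor(im,cv2.COLOR_BGR2HSV)
m=(hsv[...,0]>10)&(hsv[...,0]<28)&(hsv[...,1]>50)&(hsv[...,2]>60)&(z>.06)&(z<.12)&(W[...,1]<-.02)
k,l,s,c=cv2.connectedComponentsWithStats(m.astype(np.uint8))
for i in range(1,k):
    if s[i,4]>150:
        p=W[l==i]; r=cv2.minAreaRect(p[:,:2].astype(np.float32))
        print(s[i,4],c[i].round(),np.round(r[0],4),np.round(r[1],3),round(r[2],1),"x",p[:,0].min().round(4),p[:,0].max().round(4))
        for xx in(.43,.515,.59,.63,.65):
            a=p[abs(p[:,0]-xx)<.006]
            if len(a)>10: print("  ",xx,((a[:,1].min()+a[:,1].max())/2).round(4),np.ptp(a[:,1]).round(3),a[:,2].max().round(3))
E
python3 chk.py pics/w5.png; python3 -c "
from h import *
go(.514,.2255,.335,.5)"
```

```text
10174 [319. 177.] [ 0.5144 -0.0768] [0.28  0.044] 5.0 x 0.3748 0.6541
   0.43 -0.0848 0.042 0.092
   0.515 -0.0769 0.042 0.092
   0.59 -0.0692 0.043 0.092
   0.63 -0.0649 0.02 0.09
   0.65 -0.0632 0.018 0.09
shift [  1.   -10.02   1.15] turn [-0.    0.01  0.88] t 10.75 q [-0.17  0.26  1.74 -0.    1.14  1.3 ] F [-0.7 -0.4 -0.2] op 0.0644
```

View pics/w5.png

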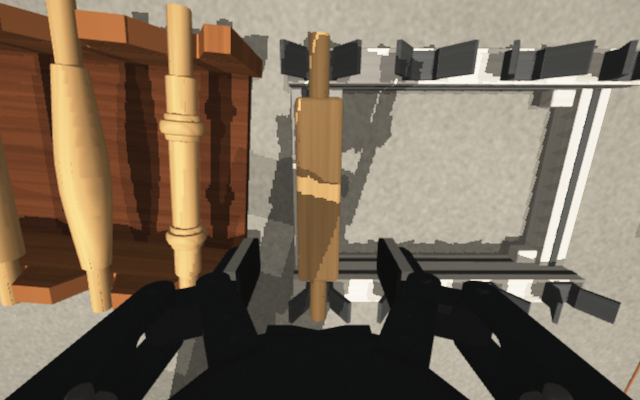

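The flat rung lies in the leftmost pair, level and seated (top at z≈0.092 with the +2 mm camera bias). Next: round.

>>> send_rows([
  [[0.1, -0.8, 0, 0, 0, 0.1, 0.25], [0.2, -2, 0, 0, 0, 0.2, 0.25], [0.3, -3.4, 0, 0, 0, 0.3, 0.25], [0.45, -4.8, 0, 0, 0, 0.45, 0.25], [0.6, -6.2, 0, 0, 0, 0.6, 0.25], [0.75, -7.6, 0, 0, 0, 0.75, 0.25], [0.9, -9, 0.1, 0, 0, 0.88, 0.25], [1, -9.9, 0.5, 0, 0, 0.88, 0.25], [1, -10.02, 1.1, 0, 0, 0.88, 0.25], [1, -10.02, 1.15, 0, 0, 0.88, 0.25]],
])

```text
clock: 12.0
ee_pos: [0.5137, 0.2255, 0.3326]
tool_rot: [0.001, 1.0, 0.005, -0.003]
wrist_force: [-0.5, 0.3, -0.1]
opening: 0.0643
finger_force: 0.0
```

```bash
python3 -c "
from h import *
go(.514,.2255,.2495,.5)"
```

```text
shift [ 0.03 -0.01  2.77] turn [0.02 0.05 0.01] t 12.0 q [ 0.39  0.35  1.7  -0.    1.09  1.95] F [-0.5  0.3 -0.1] op 0.0643
```

>>> send_rows([
  [[0, 0, 0.8, 0, 0, 0, 0.25], [0, 0, 1.7, 0, 0, 0, 0.25], [0, 0, 2.4, 0, 0, 0, 0.25], [0, 0, 2.83, 0, 0, 0, 0.25], [0, 0, 2.83, 0, 0, 0, 0.25], [0, 0, 2.83, 0, 0, 0, 0.45], [0, 0, 2.83, 0, 0, 0, 0.6], [0, 0, 2.83, 0, 0, 0, 0.75], [0, 0, 2.83, 0, 0, 0, 0.9], [0, 0, 2.83, 0, 0, 0, 0.9], [0, 0, 2.83, 0, 0, 0, 0.9]],
])

```text
clock: 13.38
ee_pos: [0.5146, 0.2255, 0.2515]
tool_rot: [-0.0, 1.0, 0.004, 0.001]
wrist_force: [-0.6, -0.1, 5.6]
opening: 0.0287
finger_force: 49.2
```

>>> send_rows([
  [[0, 0, -0.2, 0, 0, 0, 0.9], [0, 0, -0.6, 0, 0, 0, 0.9], [0, 0, -1.1, 0, 0, 0, 0.9], [0, 0, -1.6, 0, 0, 0, 0.9], [0, 0, -2.1, 0, 0, 0, 0.9], [0, 0, -2.6, 0, 0, 0, 0.9], [0, 0, -3, 0, 0, 0, 0.9], [0, 0, -3, 0, 0, 0, 0.9]],
])

```text
clock: 14.38
ee_pos: [0.5146, 0.2254, 0.3417]
tool_rot: [-0.0, 1.0, 0.004, 0.001]
wrist_force: [0.1, -0.0, -1.0]
opening: 0.0284
finger_force: 49.3
```

```bash
python3 -c "
from h import *
go(.524,-.1675,.34,5.8); print(read_state()['torque'])"
```

```text
shift [ 0.2  13.1   0.05] turn [-0.01 -0.02 -0.88] t 14.375 q [ 0.39  0.35  1.69 -0.    1.1   1.95] F [ 0.1 -0.  -1. ] op 0.0284
[-4.02219550e-02 -8.96327329e-05  2.23157553e-02]
```

>>> send_rows([
  [[0, 0.6, 0, 0, 0, 0, 0.9], [0, 1.7, 0, 0, 0, -0.1, 0.9], [0, 3, 0, 0, 0, -0.2, 0.9], [0, 4.3, 0, 0, 0, -0.3, 0.9], [0, 5.6, 0, 0, 0, -0.4, 0.9], [0, 6.9, 0, 0, 0, -0.5, 0.9], [0.05, 8.2, 0, 0, 0, -0.6, 0.9], [0.1, 9.5, 0, 0, 0, -0.7, 0.9], [0.15, 10.8, 0, 0, 0, -0.8, 0.9], [0.2, 12, 0, 0, 0, -0.88, 0.9], [0.2, 12.9, 0, 0, 0, -0.88, 0.9], [0.2, 13.1, 0, 0, 0, -0.88, 0.9]],
])

```text
clock: 15.88
ee_pos: [0.523, -0.1696, 0.3396]
tool_rot: [-0.0, 0.999, 0.049, -0.001]
wrist_force: [-0.6, 0.9, -1.6]
opening: 0.0283
finger_force: 49.5
```

>>> send_rows([
  [[0, 0, 0, 0, 0, 0, 0.9], [0, 0, 0.6, 0, 0, 0, 0.9], [0, 0, 1.2, 0, 0, 0, 0.9], [0, 0, 1.7, 0, 0, 0, 0.9], [0, 0, 1.9, 0, 0, 0, 0.9], [0, 0, 1.9, 0, 0, 0, 0.9]],
])

```text
clock: 16.62
ee_pos: [0.5239, -0.1673, 0.2833]
tool_rot: [-0.0, 0.999, 0.051, -0.0]
wrist_force: [-0.8, 0.6, -1.4]
opening: 0.0286
finger_force: 49.5
```

```bash
python3 -c "
from h import *
go(.524,-.1675,.2364,5.8)"
```

```text
shift [0.   0.01 1.56] turn [-0.    0.01  0.  ] t 16.625 q [-0.33  0.39  1.8  -0.    0.96  1.14] F [-0.8  0.6 -1.4] op 0.0286
```

>>> send_rows([
  [[0, 0, 0.4, 0, 0, 0, 0.9], [0, 0, 0.8, 0, 0, 0, 0.9], [0, 0, 1.1, 0, 0, 0, 0.9], [0, 0, 1.3, 0, 0, 0, 0.9], [0, 0, 1.45, 0, 0, 0, 0.9], [0, 0, 1.52, 0, 0, 0, 0.9], [0, 0, 1.56, 0, 0, 0, 0.9], [0, 0, 1.58, 0, 0, 0, 0.9], [0, 0, 1.58, 0, 0, 0, 0.9]],
])

```text
clock: 17.75
ee_pos: [0.5239, -0.1676, 0.2365]
tool_rot: [0.0, 0.999, 0.05, 0.0]
wrist_force: [-1.7, 0.7, 2.1]
opening: 0.0286
finger_force: 49.5
```

>>> send_rows([
  [[0, 0, 0.02, 0, 0, 0, 0.9], [0, 0, 0.02, 0, 0, 0, 0.6], [0, 0, 0.02, 0, 0, 0, 0.45], [0, 0, 0.02, 0, 0, 0, 0.25], [0, 0, 0.02, 0, 0, 0, 0.25], [0, 0, -0.4, 0, 0, 0, 0.25], [0, 0, -1.2, 0, 0, 0, 0.25], [0, 0, -2.2, 0, 0, 0, 0.25], [0, 0, -3.2, 0, 0, 0, 0.25], [0, 0, -4.2, 0, 0, 0, 0.25], [0, 0, -4.5, 0, 0, 0, 0.25], [0, 0, -4.5, 0, 0, 0, 0.25]],
])

```text
clock: 19.25
ee_pos: [0.5237, -0.1676, 0.3715]
tool_rot: [0.0, 0.999, 0.05, 0.0]
wrist_force: [-0.3, -0.1, -0.4]
opening: 0.0644
finger_force: 0.0
```

```bash
python3 chk.py pics/w6.png; python3 -c "
from h import *
go(.515,.1361,.335,.5)"
```

```text
8948 [221. 156.] [ 0.5445 -0.0747] [0.219 0.042] 5.5 x 0.4335 0.6542
   0.515 -0.0776 0.042 0.093
   0.59 -0.0701 0.042 0.093
   0.63 -0.0647 0.02 0.09
   0.65 -0.061 0.024 0.09
7567 [319. 173.] [ 0.5238 -0.1679] [0.28  0.031] 5.0 x 0.384 0.6638
   0.43 -0.175 0.025 0.094
   0.515 -0.1686 0.03 0.096
   0.59 -0.1609 0.029 0.096
   0.63 -0.1566 0.02 0.09
   0.65 -0.1546 0.019 0.09
shift [  0.74 -10.1    1.19] turn [-0.    0.01  0.88] t 19.3 q [-0.33  0.3   1.68 -0.    1.16  1.14] F [ 0.8 -0.3 -0.5] op 0.0641
```

Round is home (tenon top at z 0.090, same as the flat one). Next: swell.

>>> send_rows([
  [[0.1, -0.8, 0, 0, 0, 0.1, 0.25], [0.2, -2, 0, 0, 0, 0.2, 0.25], [0.3, -3.4, 0, 0, 0, 0.3, 0.25], [0.4, -4.8, 0, 0, 0, 0.45, 0.25], [0.5, -6.2, 0, 0, 0, 0.6, 0.25], [0.6, -7.6, 0, 0, 0, 0.75, 0.25], [0.7, -9, 0.1, 0, 0, 0.88, 0.25], [0.74, -9.9, 0.5, 0, 0, 0.88, 0.25], [0.74, -10.1, 1.1, 0, 0, 0.88, 0.25], [0.74, -10.1, 1.2, 0, 0, 0.88, 0.25], [0.74, -10.1, 1.2, 0, 0, 0.88, 0.25]],
])

```text
clock: 20.68
ee_pos: [0.5154, 0.1358, 0.3345]
tool_rot: [0.0, 1.0, 0.004, -0.001]
wrist_force: [0.2, -0.3, 0.2]
opening: 0.064
finger_force: 0.0
```

```bash
python3 -c "
from h import *
go(.515,.1361,.2505,.5)"
```

```text
shift [-0.01 -0.01  2.8 ] turn [ 0.01  0.01 -0.  ] t 20.675 q [ 0.24  0.31  1.77 -0.    1.07  1.8 ] F [ 0.2 -0.3  0.2] op 0.064
```

>>> send_rows([
  [[0, 0, 0.8, 0, 0, 0, 0.25], [0, 0, 1.7, 0, 0, 0, 0.25], [0, 0, 2.4, 0, 0, 0, 0.25], [0, 0, 2.8, 0, 0, 0, 0.25], [0, 0, 2.8, 0, 0, 0, 0.25], [0, 0, 2.8, 0, 0, 0, 0.4], [0, 0, 2.8, 0, 0, 0, 0.5], [0, 0, 2.8, 0, 0, 0, 0.65], [0, 0, 2.8, 0, 0, 0, 0.8], [0, 0, 2.8, 0, 0, 0, 0.8], [0, 0, 2.8, 0, 0, 0, 0.8]],
])

```text
clock: 22.05
ee_pos: [0.5156, 0.1362, 0.2522]
tool_rot: [-0.0, 1.0, 0.004, 0.001]
wrist_force: [-0.6, 0.1, 4.9]
opening: 0.0357
finger_force: 49.8
```

>>> send_rows([
  [[0, 0, -0.2, 0, 0, 0, 0.8], [0, 0, -0.6, 0, 0, 0, 0.8], [0, 0, -1.1, 0, 0, 0, 0.8], [0, 0, -1.6, 0, 0, 0, 0.8], [0, 0, -2.1, 0, 0, 0, 0.8], [0, 0, -2.6, 0, 0, 0, 0.8], [0, 0, -3, 0, 0, 0, 0.8], [0, 0, -3, 0, 0, 0, 0.8]],
])

```text
clock: 23.05
ee_pos: [0.5156, 0.1361, 0.3422]
tool_rot: [-0.0, 1.0, 0.004, 0.001]
wrist_force: [-0.2, -0.5, -1.7]
opening: 0.0359
finger_force: 50.2
```

```bash
python3 -c "
from h import *
im,d=capture('wrist'); cv2.imwrite('pics/w7.png',im)
go(.533,-.2572,.34,5.8); print(read_state()['torque'])"
```

```text
shift [ 0.47 13.11  0.04] turn [ 0.   -0.   -0.88] t 23.1 q [ 0.24  0.3   1.76 -0.    1.08  1.8 ] F [ 0.9  0.1 -2.4] op 0.0359
[-0.00337382  0.05111337  0.05647934]
```

View pics/w7.png

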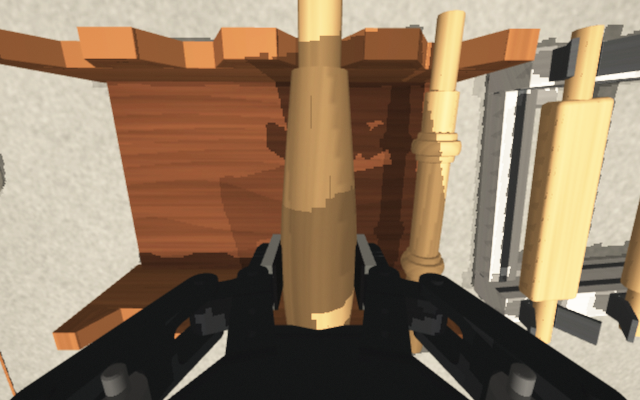

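The swell is held square and centred (u≈319). Carrying.

>>> send_rows([
  [[0, 0.6, 0, 0, 0, 0, 0.8], [0, 1.7, 0, 0, 0, -0.1, 0.8], [0.1, 3, 0, 0, 0, -0.2, 0.8], [0.15, 4.3, 0, 0, 0, -0.3, 0.8], [0.2, 5.6, 0, 0, 0, -0.4, 0.8], [0.25, 6.9, 0, 0, 0, -0.5, 0.8], [0.3, 8.2, 0, 0, 0, -0.6, 0.8], [0.35, 9.5, 0, 0, 0, -0.7, 0.8], [0.4, 10.8, 0, 0, 0, -0.8, 0.8], [0.45, 12, 0, 0, 0, -0.88, 0.8], [0.47, 12.9, 0, 0, 0, -0.88, 0.8], [0.47, 13.1, 0, 0, 0, -0.88, 0.8]],
])

```text
clock: 24.6
ee_pos: [0.5321, -0.259, 0.3402]
tool_rot: [-0.0, 0.999, 0.049, -0.001]
wrist_force: [-0.9, 0.0, -1.3]
opening: 0.036
finger_force: 50.3
```

>>> send_rows([
  [[0, 0, 0, 0, 0, 0, 0.8], [0, 0, 0.6, 0, 0, 0, 0.8], [0, 0, 1.2, 0, 0, 0, 0.8], [0, 0, 1.7, 0, 0, 0, 0.8], [0, 0, 1.9, 0, 0, 0, 0.8], [0, 0, 1.9, 0, 0, 0, 0.8]],
])

```text
clock: 25.35
ee_pos: [0.533, -0.2565, 0.2839]
tool_rot: [-0.0, 0.999, 0.051, -0.0]
wrist_force: [0.2, 0.7, -1.8]
opening: 0.0359
finger_force: 50.3
```

```bash
python3 -c "
from h import *
go(.533,-.2572,.237,5.8)"
```

```text
shift [-0.    0.02  1.56] turn [-0.  0.  0.] t 25.35 q [-0.47  0.44  1.7  -0.    1.    1.  ] F [ 0.2  0.7 -1.8] op 0.0359
```

>>> send_rows([
  [[0, 0.02, 0.4, 0, 0, 0, 0.8], [0, 0.02, 0.8, 0, 0, 0, 0.8], [0, 0.02, 1.1, 0, 0, 0, 0.8], [0, 0.02, 1.3, 0, 0, 0, 0.8], [0, 0.02, 1.45, 0, 0, 0, 0.8], [0, 0.02, 1.52, 0, 0, 0, 0.8], [0, 0.02, 1.56, 0, 0, 0, 0.8], [0, 0.02, 1.58, 0, 0, 0, 0.8], [0, 0.02, 1.58, 0, 0, 0, 0.8]],
])

```text
clock: 26.48
ee_pos: [0.5331, -0.2574, 0.2373]
tool_rot: [0.0, 0.999, 0.05, 0.0]
wrist_force: [-0.6, 1.2, 2.2]
opening: 0.0363
finger_force: 50.6
```

>>> send_rows([
  [[0, 0, 0.02, 0, 0, 0, 0.8], [0, 0, 0.02, 0, 0, 0, 0.5], [0, 0, 0.02, 0, 0, 0, 0.4], [0, 0, 0.02, 0, 0, 0, 0.25], [0, 0, 0.02, 0, 0, 0, 0.25], [0, 0, -0.4, 0, 0, 0, 0.25], [0, 0, -1.2, 0, 0, 0, 0.25], [0, 0, -2.2, 0, 0, 0, 0.25], [0, 0, -3.2, 0, 0, 0, 0.25], [0, 0, -4.2, 0, 0, 0, 0.25], [0, 0, -4.5, 0, 0, 0, 0.25], [0, 0, -4.5, 0, 0, 0, 0.25]],
])

```text
clock: 27.98
ee_pos: [0.5329, -0.2573, 0.3721]
tool_rot: [0.0, 0.999, 0.05, 0.0]
wrist_force: [0.3, 0.2, 0.2]
opening: 0.0641
finger_force: 0.0
```

```bash
python3 chk.py pics/w8.png; python3 -c "
from h import *
go(.5165,.0463,.335,.5)"
```

```text
11513 [128. 169.] [ 0.5283 -0.0752] [0.252 0.049] 4.6 x 0.4013 0.6541
   0.43 -0.0858 0.042 0.092
   0.515 -0.0774 0.043 0.093
   0.59 -0.0708 0.043 0.093
   0.63 -0.0649 0.022 0.09
   0.65 -0.0646 0.017 0.09
6374 [222. 148.] [ 0.5581 -0.1642] [0.211 0.032] 6.5 x 0.4515 0.6636
   0.515 -0.1688 0.03 0.096
   0.59 -0.1617 0.03 0.096
   0.63 -0.1546 0.025 0.09
   0.65 -0.1525 0.024 0.091
7996 [319. 175.] [ 0.5326 -0.2579] [0.28  0.037] 4.8 x 0.3925 0.6726
   0.43 -0.2657 0.022 0.089
   0.515 -0.259 0.037 0.099
   0.59 -0.2521 0.03 0.096
   0.63 -0.2473 0.02 0.09
   0.65 -0.2459 0.018 0.09
shift [  0.48 -10.12   1.21] turn [-0.    0.01  0.88] t 28.025 q [-0.47  0.37  1.58 -0.    1.2   1.  ] F [-0.3 -0.5 -0.2] op 0.0638
```

Swell is home. Last: bead.

>>> send_rows([
  [[0.1, -0.8, 0, 0, 0, 0.1, 0.25], [0.2, -2, 0, 0, 0, 0.2, 0.25], [0.25, -3.4, 0, 0, 0, 0.3, 0.25], [0.3, -4.8, 0, 0, 0, 0.45, 0.25], [0.35, -6.2, 0, 0, 0, 0.6, 0.25], [0.4, -7.6, 0, 0, 0, 0.75, 0.25], [0.45, -9, 0.1, 0, 0, 0.88, 0.25], [0.48, -9.9, 0.5, 0, 0, 0.88, 0.25], [0.48, -10.12, 1.1, 0, 0, 0.88, 0.25], [0.48, -10.12, 1.22, 0, 0, 0.88, 0.25], [0.48, -10.12, 1.22, 0, 0, 0.88, 0.25]],
])

```text
clock: 29.4
ee_pos: [0.5167, 0.0458, 0.3345]
tool_rot: [0.0, 1.0, 0.004, -0.001]
wrist_force: [0.3, -0.5, -0.3]
opening: 0.0641
finger_force: 0.0
```

```bash
python3 -c "
from h import *
go(.5165,.0463,.2505,.5)"
```

```text
shift [-0.   -0.02  2.8 ] turn [ 0.    0.01 -0.  ] t 29.4 q [ 0.07  0.29  1.8  -0.    1.06  1.63] F [ 0.3 -0.5 -0.3] op 0.0641
```

>>> send_rows([
  [[0, 0, 0.8, 0, 0, 0, 0.25], [0, 0, 1.7, 0, 0, 0, 0.25], [0, 0, 2.4, 0, 0, 0, 0.25], [0, 0, 2.8, 0, 0, 0, 0.25], [0, 0, 2.8, 0, 0, 0, 0.35], [0, 0, 2.8, 0, 0, 0, 0.5], [0, 0, 2.8, 0, 0, 0, 0.6], [0, 0, 2.8, 0, 0, 0, 0.7], [0, 0, 2.8, 0, 0, 0, 0.85], [0, 0, 2.8, 0, 0, 0, 0.95], [0, 0, 2.8, 0, 0, 0, 0.95], [0, 0, 2.8, 0, 0, 0, 0.95]],
])

```text
clock: 30.9
ee_pos: [0.5169, 0.0462, 0.2518]
tool_rot: [-0.0, 1.0, 0.004, 0.001]
wrist_force: [-1.8, 0.5, 5.9]
opening: 0.0225
finger_force: 48.8
```

>>> send_rows([
  [[0, 0, -0.2, 0, 0, 0, 0.95], [0, 0, -0.6, 0, 0, 0, 0.95], [0, 0, -1.1, 0, 0, 0, 0.95], [0, 0, -1.6, 0, 0, 0, 0.95], [0, 0, -2.1, 0, 0, 0, 0.95], [0, 0, -2.6, 0, 0, 0, 0.95], [0, 0, -3, 0, 0, 0, 0.95], [0, 0, -3, 0, 0, 0, 0.95]],
])

```text
clock: 31.9
ee_pos: [0.517, 0.0462, 0.3422]
tool_rot: [-0.0, 1.0, 0.004, 0.001]
wrist_force: [-0.3, -0.2, -2.3]
opening: 0.0221
finger_force: 49.0
```

```bash
python3 -c "
from h import *
im,d=capture('wrist'); cv2.imwrite('pics/w9.png',im)
go(.542,-.3467,.34,5.8); print(read_state()['torque'])"
```

```text
shift [ 0.73 13.1   0.05] turn [ 0.   -0.01 -0.88] t 31.95 q [ 0.07  0.28  1.79 -0.    1.07  1.63] F [-0.1 -0.  -1.5] op 0.0222
[-0.01533771  0.01453341 -0.01115891]
```

View pics/w9.png

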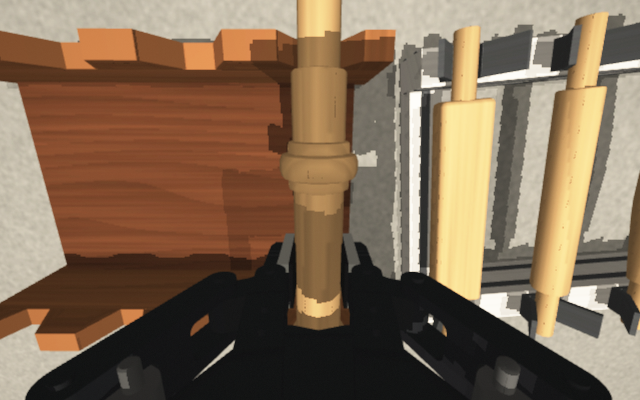

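The bead is held on its plain middle, square and centred (u≈319). Carrying to the rightmost pair.

>>> send_rows([
  [[0, 0.6, 0, 0, 0, 0, 0.95], [0.1, 1.7, 0, 0, 0, -0.1, 0.95], [0.15, 3, 0, 0, 0, -0.2, 0.95], [0.2, 4.3, 0, 0, 0, -0.3, 0.95], [0.3, 5.6, 0, 0, 0, -0.4, 0.95], [0.35, 6.9, 0, 0, 0, -0.5, 0.95], [0.45, 8.2, 0, 0, 0, -0.6, 0.95], [0.5, 9.5, 0, 0, 0, -0.7, 0.95], [0.6, 10.8, 0, 0, 0, -0.8, 0.95], [0.7, 12, 0, 0, 0, -0.88, 0.95], [0.73, 12.9, 0, 0, 0, -0.88, 0.95], [0.73, 13.1, 0, 0, 0, -0.88, 0.95]],
])

```text
clock: 33.45
ee_pos: [0.5412, -0.349, 0.3399]
tool_rot: [-0.0, 0.999, 0.049, -0.001]
wrist_force: [-0.0, -0.3, -1.0]
opening: 0.0223
finger_force: 49.2
```

>>> send_rows([
  [[0, 0, 0, 0, 0, 0, 0.95], [0, 0, 0.6, 0, 0, 0, 0.95], [0, 0, 1.2, 0, 0, 0, 0.95], [0, 0, 1.7, 0, 0, 0, 0.95], [0, 0, 1.9, 0, 0, 0, 0.95], [0, 0, 1.9, 0, 0, 0, 0.95]],
])

```text
clock: 34.2
ee_pos: [0.5421, -0.3464, 0.2839]
tool_rot: [-0.0, 0.999, 0.051, -0.0]
wrist_force: [-0.0, 0.4, -1.3]
opening: 0.0223
finger_force: 49.2
```

```bash
python3 -c "
from h import *
go(.542,-.3467,.237,5.8)"
```

```text
shift [-0.01  0.01  1.56] turn [-0.  0.  0.] t 34.2 q [-0.59  0.52  1.57 -0.    1.06  0.88] F [-0.   0.4 -1.3] op 0.0223
```

>>> send_rows([
  [[0, 0, 0.4, 0, 0, 0, 0.95], [0, 0, 0.8, 0, 0, 0, 0.95], [0, 0, 1.1, 0, 0, 0, 0.95], [0, 0, 1.3, 0, 0, 0, 0.95], [0, 0, 1.45, 0, 0, 0, 0.95], [0, 0, 1.52, 0, 0, 0, 0.95], [0, 0, 1.56, 0, 0, 0, 0.95], [0, 0, 1.58, 0, 0, 0, 0.95], [0, 0, 1.58, 0, 0, 0, 0.95]],
])

```text
clock: 35.33
ee_pos: [0.5421, -0.3467, 0.237]
tool_rot: [0.0, 0.999, 0.05, 0.0]
wrist_force: [-0.1, -0.2, -1.7]
opening: 0.0228
finger_force: 49.2
```

>>> send_rows([
  [[0, 0, 0.02, 0, 0, 0, 0.95], [0, 0, 0.03, 0, 0, 0, 0.95], [0, 0, 0.03, 0, 0, 0, 0.95]],
])

```text
clock: 35.7
ee_pos: [0.5421, -0.3467, 0.2368]
tool_rot: [0.0, 0.999, 0.05, 0.0]
wrist_force: [-1.0, 1.4, 5.1]
opening: 0.0225
finger_force: 49.5
```

>>> send_rows([
  [[0, 0, 0, 0, 0, 0, 0.75], [0, 0, 0, 0, 0, 0, 0.5], [0, 0, 0, 0, 0, 0, 0.35], [0, 0, 0, 0, 0, 0, 0.25], [0, 0, 0, 0, 0, 0, 0.25], [0, 0, -0.4, 0, 0, 0, 0.25], [0, 0, -1.2, 0, 0, 0, 0.25], [0, 0, -2.2, 0, 0, 0, 0.25], [0, 0, -3.2, 0, 0, 0, 0.25], [0, 0, -4.2, 0, 0, 0, 0.25], [0, 0, -5, 0, 0, 0, 0.25], [0, 0, -5, 0, 0, 0, 0.25]],
])

```text
clock: 37.2
ee_pos: [0.5422, -0.3468, 0.3888]
tool_rot: [0.002, 0.999, 0.05, 0.002]
wrist_force: [0.1, 0.3, 0.0]
opening: 0.0638
finger_force: 0.0
```

```bash
python3 chk.py pics/w10.png; python3 -c "
from h import *
im,d=capture('scene'); cv2.imwrite('pics/s10.png',cv2.resize(im[80:220,220:480],None,fx=3,fy=3))"
```

```text
11732 [ 51. 177.] [ 0.5139 -0.0784] [0.28  0.059] 5.4 x 0.3744 0.6538
   0.43 -0.0859 0.042 0.093
   0.515 -0.0779 0.043 0.093
   0.59 -0.0707 0.044 0.093
   0.63 -0.0745 0.043 0.107
   0.65 -0.0768 0.037 0.106
7459 [139. 164.] [ 0.5382 -0.1638] [0.25  0.046] 2.6 x 0.4127 0.6633
   0.43 -0.1763 0.024 0.095
   0.515 -0.1707 0.027 0.096
   0.59 -0.1631 0.028 0.096
   0.63 -0.1525 0.032 0.09
   0.65 -0.1553 0.023 0.09
6131 [228. 154.] [ 0.5682 -0.2552] [0.209 0.036] 5.9 x 0.463 0.6724
   0.515 -0.2604 0.035 0.099
   0.59 -0.2538 0.029 0.096
   0.63 -0.2442 0.027 0.091
   0.65 -0.2445 0.022 0.09
6052 [317. 172.] [ 0.5416 -0.3466] [0.281 0.035] 5.4 x 0.4019 0.6818
   0.43 -0.3574 0.019 0.089
   0.515 -0.3497 0.023 0.093
   0.59 -0.3416 0.035 0.099
   0.63 -0.3387 0.023 0.093
   0.65 -0.3357 0.019 0.09
```

View pics/w10.png

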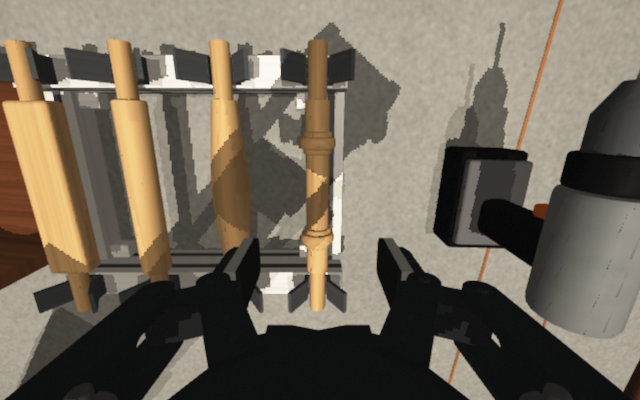

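View pics/s10.png

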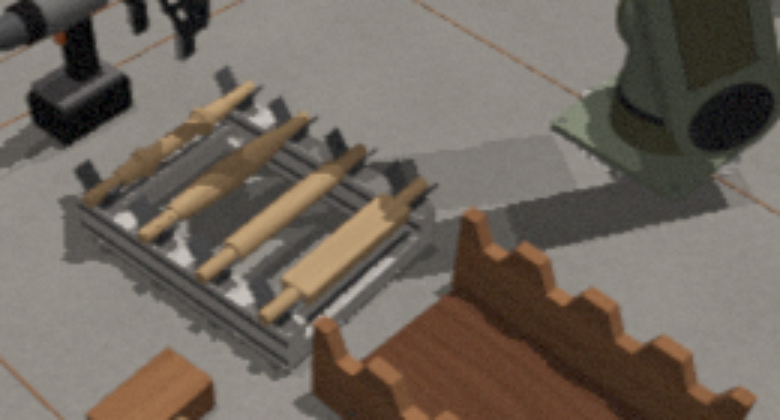

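Both views show all four rungs seated in order (flat, round, swell, bead from the left), tenon tops all at z≈0.090, and the arm clear.

```bash
python3 -c "
from cell import close_job
print(close_job())"
```

```text
the job is handed in; nothing more can be done
None
```

All four rungs (flat, round, swell, bead, from the left) are in the glue-up rack in their original order with both tenons seated. The glue bottle, mallet and drill were left alone, and the job was handed in at about 37 s.

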